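# Empty the ratcheted capsule carousel and sort by tag

### The arm

A 6-joint arm with a two-finger parallel gripper is mounted at the origin on a cart in front of the work surface, level with it; the furniture and walls round the work are solid. World frame = base frame: x ahead of the robot, y to its left, z up, the work surface at z = 0. Lengths are in m, angles in rad, forces in N, time in s.
With the tool pointing down it reaches from about 0.275 to 0.75 m from the base axis. Payload 10.2 kg.
Tool frame: the origin (TCP) lies midway between the tips of the shut fingers; the grasp point (between the pads) lies 19 mm behind it (env.hold_point_z is the distance from the TCP to the grasp point, in m); z points along the fingers, y is the line along which they close (so a half turn about z gives the same grasp; the last joint's range is limited). The gripper opens to 85 mm and grips with 20 to 120 N. Pads are 22 mm wide; open, the fingers measure 114 mm over their backs; the gripper's body (76 mm by 85 mm) begins 54 mm behind the grasp point. The pads swing forward as they close: fully open they stand 13 mm farther back than shut.
Start: joints at [-1.407, 0.313, 1.498, -0, 1.331, -0.223], TCP at [0.198, -0.486, 0.231] pointing down, gripper open.
Joint ranges: [-2.94, 2.94], [-0.97, 2.17], [0.19, 2.56], [-1.23, 4.37], [0.02, 3.11], [-2.88, 2.88]. Speed limits (rad/s): [2.39, 2.39, 3.01, 3.14, 3.14, 3.14].

### API

Orientations are given as a unit quaternion [x, y, z, w].
In Python, from bench import env, kinematics, monitor, eyes, job gives the robot as it stands. The module is installed in compiled form; this text tells all that it offers. Calls block until the motion is done:
- env.reach(position, orientation): joint-space move of the TCP to a pose.
- env.movel(position, velocity=0.15, frame=None, guard=None): straight line of the TCP; frame=None keeps the orientation; velocity is the mean speed in m/s. With guard (N) it stops when the force on the tool has changed by that much, and returns True; else False.
- env.set_joints(angles): joint-space move.
- env.release() and env.close_gripper(effort=None): open the fingers fully, or close them until they stop; effort is the grip in N (None keeps the last).
- env.hold(seconds).
- kinematics.ik(position, orientation): joint angles nearest the present ones, or None.
- monitor.sense(): the state.
- eyes.grab_frame(name): name is "scene" or "top" or "wrist"; returns a dict with "frame" (480x640x3 uint8, red, green, blue), "mtx" (3x3 intrinsics, pixels), "view" (4x4, takes a point from world to camera coordinates). Camera axes: x right, y down, z forward; pixel columns grow to the right and rows downward; lengths in m; the calibration is good to about 2 mm. A picture is of the moment at which its call begins. There is no depth.
A pose or a line that the arm cannot do raises env.MotionError and nothing moves.
- job.hand_in(): hands the job in; it is judged then, once.
The state is a dict: "clock": time; "joints": joint angles; "qvel": joint speeds; "joint_efforts": joint torques, N m; "position": TCP position; "ee_rot": TCP orientation; "contact_force": force on the tool from outside, world axes, zero at the start; "ft_torque": the same for the moment, N m; "finger_gap": opening from 0.0 (shut) to 1.0 (fully open); "gripper_force": force on a finger pad.
Only numpy, scipy, OpenCV 4.12 (cv2) and the standard library are available. Lean on these libraries where they do the work, as an engineer would, in place of code of your own. Each camera call takes 0.05 s, during which the arm holds its last target. There are 200 camera calls.

### The job

Turn the capsule carousel's knob clockwise one click at a time through all four clicks, pausing with each nest centred in the open front, and take out each capsule that appears there: those with a green tag go into the green tray, those with a red tag into the red tray. When all are out and the knob is at the fourth click, tip the pawl up and back with its red-balled lever, turn the knob all the way back home, and drop the pawl onto the ratchet again. Keep the pawl down until the carousel is empty, leave the trays standing flat and the other things on the worktop alone.

Things in the scene. Friction and masses are not known exactly. Their poses are not given: they have to be found in the camera images.
- carousel: capsule carousel, fixed: white square housing 248x248 mm, 67 high; origin under its centre (all heights here count from it), on the knob's axis; x from the open front (robot side) to the rear, y left, z up. Inside turns a rotor with six square nests, 60 degrees apart on a 90 mm radius. On its roof: a steel ratchet wheel 122 mm wide with teeth up to z = 80 mm, the knob, the pawl
- roof_edge (a point): middle of the roof's straight front edge, top side (carousel x = -64 mm, 67 mm up). The roof covers all nests but the front one; before this edge the housing has no walls
- window (a point): nest floor at the centre of the open front nest (carousel x = -90 mm, y = 0, 18 mm up); nest walls are 6 mm high, 40 mm apart. Capsules can be lifted out only here, straight up; fingers fit best closing along the carousel's y. Empty at the start
- knob_top (a point): centre of the top of the round black knurled knob, 42 mm across, its grip from 92 to 130 mm up (carousel z), on the carousel's axis. A white line on top points to the front at home
- knob (a joint): angle of knob and rotor, rad: 0 home (end stop), growing clockwise from above to a stop at 4.5; stays where left. The pawl clicks behind a tooth 2 degrees before 60, 120, 180 and 240 degrees (4.19 rad), then only clockwise turning is possible. At these four angles the next nest is at the front; some of the four hold a loose capsule, which rides with the rotor
- pawl (a joint): tilt of the yellow pawl, rad: 0 lying on the ratchet wheel; a passing tooth lifts it to about 0.2 and it falls back by its weight. 1.4: tipped up and back, clear. From about halfway (0.8) it falls to either end by itself and stays. Axle level, along the carousel's y, at x = +32 mm, 85 mm up; arm 8 mm wide at y = -55 mm, reaching 38 mm forward
- pawl_ball (a point): centre of the red ball (14 mm) on the pawl's thin hand lever, 40 mm from the axle, at carousel y = -92 mm. Pawl down: ball at x = +12 mm, 120 mm up; pawl up and back: x = +63 mm, 111 mm up. Pushing the ball backwards (+x) past the axle frees the pawl; forwards (-x) past it drops it again; under 1 N
- green_tray: green open tray for capsules to keep, loose, 140 (its x) x 85 (its y) x 18 mm, walls and floor 4 mm; origin at the centre of its underside. Stands left or right of the carousel, on the hob or on a grey mat, both 5 mm above the worktop
- red_tray: red open tray for capsules to discard, loose, otherwise like the green one
- capsule_g1: coffee capsule of bare aluminium with a green round tag on its top, 36 mm high, 30 mm across above a 37 mm foot flange 3 mm thick; about 25 g; origin at the centre of its underside, z up its axis. Absent in some starts
- capsule_g2: coffee capsule of bare aluminium with a green round tag on its top, 36 mm high, 30 mm across above a 37 mm foot flange 3 mm thick; about 25 g; origin at the centre of its underside, z up its axis. Absent in some starts
- capsule_r1: coffee capsule of bare aluminium with a red round tag on its top, 36 mm high, 30 mm across above a 37 mm foot flange 3 mm thick; about 25 g; origin at the centre of its underside, z up its axis. Absent in some starts
- capsule_r2: coffee capsule of bare aluminium with a red round tag on its top, 36 mm high, 30 mm across above a 37 mm foot flange 3 mm thick; about 25 g; origin at the centre of its underside, z up its axis. Absent in some starts
- salt: salt shaker, clear glass with a white cap, 44 mm wide, 90 tall; bystander, origin at the centre of its underside
- timer: red and white wind-up kitchen timer, 61 mm wide, 52 tall; bystander, origin at the centre of its underside
- cork: wine cork standing on end, 24 mm wide, 40 tall; bystander, origin at the centre of its underside
- tea_light: tea light in an aluminium cup, 38 mm wide, 15 tall; bystander, origin at the centre of its underside

How it is judged:
On the way, in this order (a step that is already met when the one before it is completed fails the run):
1. the knob stands at the first click (within about 4 degrees short and 14 degrees past 60 degrees), the pawl lying down behind the tooth (value of joint knob between 0.977 and 1.287 rad and value of joint pawl below 0.1 rad), for 0.4 s.
2. the knob stands at the second click (within about 4 degrees short and 14 degrees past 120 degrees), the pawl lying down behind the tooth (value of joint knob between 2.024 and 2.334 rad and value of joint pawl below 0.1 rad), for 0.4 s.
3. the knob stands at the third click (within about 4 degrees short and 14 degrees past 180 degrees), the pawl lying down behind the tooth (value of joint knob between 3.072 and 3.382 rad and value of joint pawl below 0.1 rad), for 0.4 s.
4. the knob stands at the fourth click (within about 4 degrees short and 14 degrees past 240 degrees), the pawl lying down behind the tooth (value of joint knob between 4.119 and 4.429 rad and value of joint pawl below 0.1 rad), for 0.4 s.
5. every capsule is out of the carousel and the pawl has been tipped up and back, clear of the ratchet (value of joint pawl above 1.15 rad and value of joint knob above 4.05 rad and horizontal distance between each of capsule_g1, capsule_g2, capsule_r1, capsule_r2 and carousel above 0.13 m), for 0.2 s.
6. the knob has been turned back home, the pawl still up (value of joint knob below 0.1 rad and value of joint pawl above 1.15 rad), for 0.2 s.
At the end, for the whole second after the job is handed in: The knob is home (within 0.10 rad), the pawl lies down (below 0.08 rad), every capsule present rests inside the tray of its tag's colour (any way up), and the trays stand flat (value of joint knob below 0.1 rad and value of joint pawl below 0.08 rad and x of capsule_g1 in the frame of green_tray between -0.066 and 0.066 m and y of capsule_g1 in the frame of green_tray between -0.0385 and 0.0385 m and z of capsule_g1 in the frame of green_tray between -0.002 and 0.042 m and linear speed of each of capsule_g1, capsule_g2, capsule_r1, capsule_r2 below 0.03 m/s and x of capsule_g2 in the frame of green_tray between -0.066 and 0.066 m and y of capsule_g2 in the frame of green_tray between -0.0385 and 0.0385 m and z of capsule_g2 in the frame of green_tray between -0.002 and 0.042 m and x of capsule_r1 in the frame of red_tray between -0.066 and 0.066 m and y of capsule_r1 in the frame of red_tray between -0.0385 and 0.0385 m and z of capsule_r1 in the frame of red_tray between -0.002 and 0.042 m and x of capsule_r2 in the frame of red_tray between -0.066 and 0.066 m and y of capsule_r2 in the frame of red_tray between -0.0385 and 0.0385 m and z of capsule_r2 in the frame of red_tray between -0.002 and 0.042 m and angle between each of green_tray, red_tray's own z axis and vertical below 0.1 rad); the robot touches nothing.
It fails at once if another thing on the worktop is shoved more than 3 cm or knocked over (distance of any of salt, timer, cork, tea_light from where it was at the start of the episode above 0.03 m or angle between any of salt, timer, cork, tea_light's own z axis and vertical above 0.6 rad).
It fails at once if the pawl is lifted clear of the ratchet while a capsule is still in the carousel (value of joint pawl above 0.8 rad and (not (horizontal distance between capsule_g1 and carousel above 0.13 m) or not (horizontal distance between capsule_g2 and carousel above 0.13 m) or not (horizontal distance between capsule_r1 and carousel above 0.13 m) or not (horizontal distance between capsule_r2 and carousel above 0.13 m))).
Of capsule_g1, capsule_g2, capsule_r1, capsule_r2 only 2 to 4 are there at a start; the rules pass over those that are not, and their reading is None.
At some moment in a run one of green_tray, red_tray may be knocked a few centimetres aside while the robot is not near it.
Once in a run the grip may slacken for a moment while it holds something.
It also fails if it takes over 208 s, if anything falls off the work surface, if the arm or the gripper's body presses on something with over 40 N, if the wrist force passes 120 N, or if a joint passes its speed limit or range.

## Working session

There is one attempt and no reset: what is moved stays moved. The work goes in short steps, each a Python script; the robot and the scene stay as the last script left them, time stands still between calls to the robot, and variables do not carry over. Pictures are saved under pics/ and viewed, at most 16 in all, crops included, and the job is handed in when it is done.

```bash
mkdir -p pics; ls
python3 - <<'E'
from bench import env, kinematics, monitor, eyes, job
import cv2,numpy as np
for n in ("scene","top"):
    d=eyes.grab_frame(n); cv2.imwrite(f"pics/{n}0.png",d["frame"][:,:,::-1])
    V=np.array(d["view"]); print(n,d["mtx"],V, -V[:3,:3].T@V[:3,3])
s=monitor.sense(); print(s)
E
```

```text
pics
scene [[543.72111159   0.         325.46665743]
 [  0.         543.72111159 238.32635535]
 [  0.           0.           1.        ]] [[ 0.14944121 -0.98875914 -0.00476353 -0.16335508]
 [-0.59423568 -0.08596025 -0.79968418  0.39916308]
 [ 0.79028557  0.12233643 -0.60040196  0.97605615]
 [ 0.          0.          0.          1.        ]] [-0.50975416 -0.2466139   0.90445228]
top [[546.36242375   0.         324.26625235]
 [  0.         546.36242375 236.99155912]
 [  0.           0.           1.        ]] [[-0.00798287 -0.99984339 -0.01579484 -0.06904255]
 [-0.98331258  0.0107198  -0.181608    0.58429683]
 [ 0.18174887  0.01408151 -0.98324415  1.34518055]
 [ 0.          0.          0.          1.        ]] [ 0.32951021 -0.09423746  1.42766337]
{'clock': 0.1, 'joints': array([-1.40736726e+00,  3.13402036e-01,  1.49832879e+00, -6.47964669e-06,
        1.33100705e+00, -2.23417403e-01]), 'qvel': array([-0.00201922, -0.00104281, -0.00086087,  0.00059599,  0.00023908,
        0.00067188]), 'joint_efforts': array([ 1.88350008e-03, -4.12904978e+01, -2.60141319e+01, -2.08482611e-04,
        3.05185684e-03, -1.68734334e-05]), 'position': array([ 0.19800877, -0.48599086,  0.23080038]), 'ee_rot': array([ 9.81351665e-01,  1.92220140e-01,  1.40270756e-05, -5.72445492e-04]), 'contact_force': array([-0.34149291, -0.4791826 ,  0.54726036]), 'ft_torque': array([0.03952482, 0.04366129, 0.03289384]), 'gripper_force': 0.0, 'finger_gap': 0.9996125046661409}
```

View pics/top0.png

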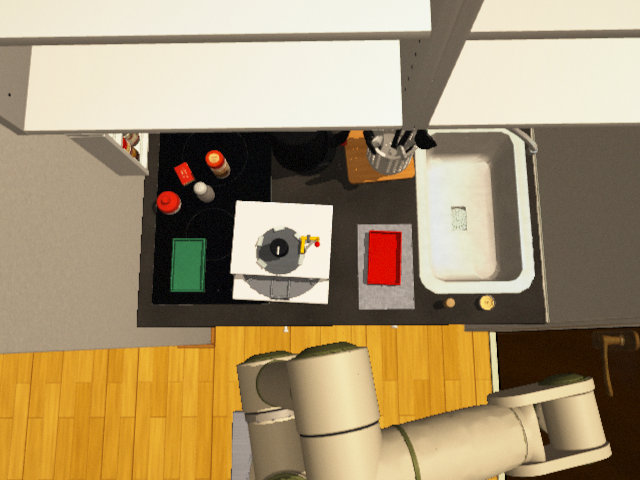

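View pics/scene0.png

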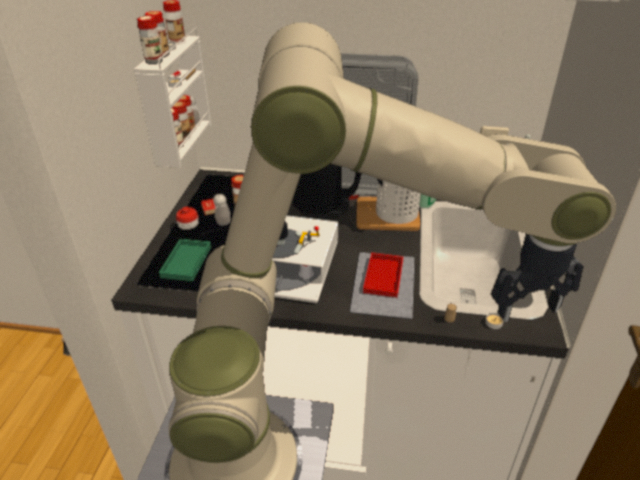

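Top view shows the carousel knob at about (279,248), red ball (318,244) and roof front edge at row ~275. The green tray is at (189,265), red tray on its mat at (384,258), cork (449,303), tea light (487,302), timer (168,203) and salt (203,191). The scene view agrees, with the arm partly hiding the carousel.

```bash
cat > h.py <<'E'
from bench import env, kinematics, monitor, eyes, job
import cv2, numpy as np
from scipy.spatial.transform import Rotation as R
def cast(d,uv,z):
    V=np.array(d["view"]); c=-V[:3,:3].T@V[:3,3]
    r=V[:3,:3].T@np.linalg.solve(d["mtx"],[uv[0],uv[1],1.]); return c+r*(z-c[2])/r[2]
def proj(d,p):
    V=np.array(d["view"]); q=np.array(d["mtx"])@(V[:3,:3]@p+V[:3,3]); return q[:2]/q[2]
def hsv(d): return cv2.cvtColor(d["frame"],cv2.COLOR_RGB2HSV)
def mask(d,col):
    h=hsv(d)
    if col=='red': return cv2.inRange(h,(0,150,90),(8,255,255))|cv2.inRange(h,(172,150,90),(180,255,255))
    if col=='green': return cv2.inRange(h,(45,90,40),(90,255,255))
    if col=='white': return cv2.inRange(h,(0,0,185),(180,40,255))
    if col=='yellow': return cv2.inRange(h,(20,150,120),(35,255,255))
def blobs(m,amin=10):
    cs,_=cv2.findContours(m,cv2.RETR_EXTERNAL,cv2.CHAIN_APPROX_NONE)
    return sorted([c for c in cs if cv2.contourArea(c)>=amin],key=lambda c:-cv2.contourArea(c))
def cen(c):
    m=cv2.moments(c); return np.array([m['m10']/m['m00'],m['m01']/m['m00']])
def save(d,n): cv2.imwrite(f"pics/{n}.png",d["frame"][:,:,::-1])
def q(yaw): # tool down, tool y (closing line) at world angle yaw+90deg
    return (R.from_euler('z',yaw)*R.from_quat([1,0,0,0])).as_quat()
E
python3 - <<'E'
from h import *
d=eyes.grab_frame("top")
for col in('red','green','white','yellow'):
    for c in blobs(mask(d,col),15):
        m=cen(c)
        if not(140<m[0]<420 and 180<m[1]<310): continue
        z={'red':.023,'green':.023,'white':.067,'yellow':.09}[col]
        if col=='red' and cv2.contourArea(c)<100: z=.12
        r=cv2.minAreaRect(c); b=cv2.boxPoints(r)
        print(col,cv2.contourArea(c),m.round(1),cast(d,m,z).round(3),[cast(d,p,z)[:2].round(3).tolist() for p in b])
im=cv2.resize(d["frame"][190:315,220:345],None,fx=5,fy=4.8,interpolation=cv2.INTER_CUBIC); cv2.imwrite("pics/crop1.png",im[:,:,::-1])
for yaw in (0,np.pi/2,-np.pi/2,np.pi): print(yaw,[kinematics.ik([x,y,.3],q(yaw)) for x,y in((.55,-.05),)])
w=eyes.grab_frame("wrist");V=np.array(w["view"]);c=-V[:3,:3].T@V[:3,3];s=monitor.sense();T=R.from_quat(s["ee_rot"])
print("cam in tool",T.inv().apply(c-s["position"]),T.inv().as_matrix()@V[:3,:3].T)
E
```

```text
red 1695.0 [384.3 257.4] [ 0.534 -0.229  0.023] [[0.466, -0.182], [0.607, -0.19], [0.603, -0.277], [0.463, -0.267]]
red 376.0 [167.9 201.5] [0.69  0.341 0.023] [[0.719, 0.371], [0.718, 0.312], [0.661, 0.31], [0.661, 0.369]]
green 1783.0 [187.9 264.6] [0.52  0.281 0.023] [[0.452, 0.327], [0.594, 0.327], [0.59, 0.236], [0.448, 0.236]]
white 4796.5 [281.5 234.2] [0.589 0.034 0.067] [[0.491, 0.161], [0.681, 0.156], [0.664, -0.096], [0.476, -0.085]]
white 426.0 [314.9 293.9] [ 0.437 -0.05   0.067] [[0.47, 0.012], [0.469, -0.083], [0.417, -0.083], [0.418, 0.012]]
white 344.5 [245.3 291.2] [0.446 0.123 0.067] [[0.43, 0.154], [0.475, 0.153], [0.469, 0.062], [0.424, 0.064]]
yellow 48.5 [302.4 243.6] [ 0.561 -0.021  0.09 ] [[0.538, -0.014], [0.58, -0.017], [0.579, -0.03], [0.536, -0.027]]
yellow 20.5 [314.4 238.3] [ 0.574 -0.05   0.09 ] [[0.577, -0.04], [0.577, -0.059], [0.569, -0.059], [0.57, -0.04]]
0 [array([-3.02834399e-01,  3.36803302e-01,  1.28759558e+00, -4.44089210e-16,
        1.51719377e+00,  1.26796193e+00])]
1.5707963267948966 [array([-3.02834399e-01,  3.36803302e-01,  1.28759558e+00, -4.44089210e-16,
        1.51719377e+00, -3.02834399e-01])]
-1.5707963267948966 [array([-3.02834399e-01,  3.36803302e-01,  1.28759558e+00, -4.44089210e-16,
        1.51719377e+00,  2.83875825e+00])]
3.141592653589793 [array([-3.02834399e-01,  3.36803302e-01,  1.28759558e+00, -4.44089210e-16,
        1.51719377e+00, -1.87363073e+00])]
cam in tool [ 0.08365219  0.00119894 -0.14335   ] [[ 4.67219288e-04 -9.46310167e-01 -3.23259724e-01]
 [ 9.99999828e-01  5.57168100e-04 -1.85716394e-04]
 [ 3.55855318e-04 -3.23259582e-01  9.46310264e-01]]
```

View pics/crop1.png

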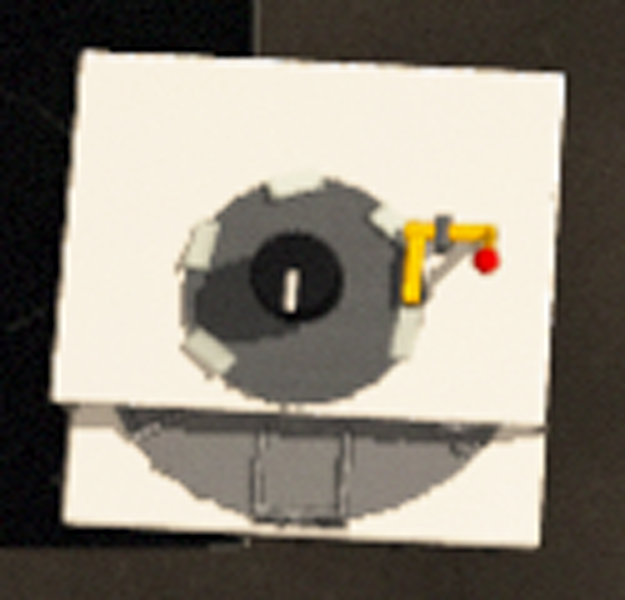

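The crop shows roof corners (crop px) at (80,50), (565,72), (548,428), (52,402), the knob top centre at (297,278) with its line pointing front, the ball at (486,261), and the empty front nest.

Run:
```python
from h import *
d=eyes.grab_frame("top")
f=lambda u,v,z:cast(d,(220+u/5-.4,190+v/4.8-.4),z)[:2]
c=[f(*p,.067) for p in((80,50),(565,72),(548,428),(52,402))]
k=f(297,278,.13); b=f(486,261,.12); e=(c[2]+c[3])/2
print("corners",np.round(c,4),"knob",k,"ball",b,"edge mid",e)
for a,bb in((0,1),(3,2)): v=c[a]-c[bb]; print(np.arctan2(-v[0],v[1]),np.linalg.norm(v))
v=b-k; print("ball yaw",np.arctan2(v[1],v[0])-np.arctan2(-.092,.012),np.linalg.norm(v))
# wrist look
yaw=np.pi-.05
env.reach([.45,.035,.30],q(yaw)); 
w=eyes.grab_frame("wrist"); save(w,"w1")
for n,p in(("knob",[*k,.13]),("edge",[*e,.067]),("ball",[*b,.12])): print(n,proj(w,np.array(p)))
print(monitor.sense()["clock"])
```

```text
corners [[ 0.6802  0.1525]
 [ 0.6651 -0.0968]
 [ 0.4748 -0.0862]
 [ 0.4908  0.1625]] knob [0.54477183 0.03366142] ball [ 0.55417541 -0.05723539] edge mid [0.48282344 0.03814565]
-0.060426834465574585 0.24973341413171662
-0.06436972670327507 0.24925804254353617
ball yaw -0.02661588212472954 0.09138193044886525
knob [332.86582636 320.505722  ]
edge [333.60956416 232.70845966]
ball [234.74426478 328.55114619]
2.3917
```

View pics/w1.png

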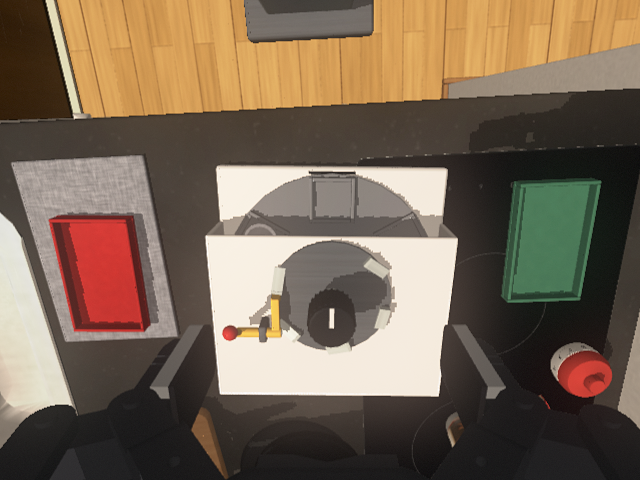

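The wrist view shows the roof's front edge from (206,235) to (458,238), knob top centre at about (331,319), ball (230,333), and both trays. A capsule's rim is just visible at (260,230).

Run:
```python
from h import *
w=eyes.grab_frame("wrist")
g=cv2.cvtColor(w["frame"],cv2.COLOR_RGB2GRAY)
# roof front edge: the fit of max vertical gradient per column
roof=mask(w,'white')
def edge(cols,r0,r1,sgn):
    P=[]
    for u in cols:
        dg=sgn*np.diff(g[r0:r1,u].astype(float)); i=dg.argmax(); P.append((u,r0+i+.5))
    P=np.array(P); a=np.polyfit(P[:,0],P[:,1],1); r=abs(P[:,1]-np.polyval(a,P[:,0])); return np.polyfit(P[r<1.5,0],P[r<1.5,1],1),(r<1.5).mean()
fa,n=edge(range(262,402,3),228,246,1); print(fa,n)
A,B=[cast(w,(u,np.polyval(fa,u)),.067) for u in (206,458)]; print("front",A,B,np.linalg.norm(B-A),np.arctan2(-(B-A)[0],(B-A)[1]))
ba,n=edge(range(225,438,3),385,405,-1); print(ba,n)
C,D=[cast(w,(u,np.polyval(ba,u)),.067) for u in (218.5,440)]; print("back",C,D,np.linalg.norm(D-C),np.arctan2(-(D-C)[0],(D-C)[1]))
# knob top: dark blob
m=cv2.inRange(g,0,45); m[:290]=0;m[352:]=0;m[:,:300]=0;m[:,362:]=0
c=blobs(m)[0]; (u,v),r=cv2.minEnclosingCircle(c); print("knob",u,v,r,cen(c),cast(w,(u,v),.13))
line=mask(w,'white'); line[:300]=0; line[335:]=0; line[:,:318]=0; line[:,346:]=0
for c in blobs(line,5): 
    vx,vy,x0,y0=cv2.fitLine(c,cv2.DIST_L2,0,.01,.01).ravel(); p=cast(w,(x0+5*vx,y0+5*vy),.13)-cast(w,(x0-5*vx,y0-5*vy),.13); print("line",cv2.contourArea(c),x0,y0,np.arctan2(p[1],p[0]))
for c in blobs(mask(w,'red'),40): print("red",cv2.contourArea(c),cen(c),cast(w,cen(c),.12 if cv2.contourArea(c)<400 else .023))
for c in blobs(mask(w,'green'),400): print("green",cv2.contourArea(c),cast(w,cen(c),.023))
cv2.imwrite("pics/crop2.png",cv2.resize(w["frame"][220:350,210:380],None,fx=4.5,fy=4.5,interpolation=cv2.INTER_CUBIC)[:,:,::-1])
```

```text
[1.06382979e-02 2.32468085e+02] 1.0
front [ 0.47837655 -0.08780682  0.067     ] [0.49391721 0.16090428 0.067     ] 0.24919615127962597 -0.06240365300133222
[9.14375140e-03 3.92088196e+02] 1.0
back [ 0.66872298 -0.10211647  0.067     ] [0.68459521 0.15087276 0.067     ] 0.2534866429325849 -0.0626566366300014Traceback (most recent call last):
  File "<stdin>", line 17, in <module>
IndexError: list index out of range
```

Run:
```python
from h import *
w=eyes.grab_frame("wrist"); print(w["mtx"][0][0])
g=cv2.GaussianBlur(cv2.cvtColor(w["frame"],cv2.COLOR_RGB2GRAY),(3,3),0)
print("knob guess",cast(w,(331,319),.13), "gray",g[319,300:365:5])
for c in blobs(mask(w,'red'),40): print("red",cv2.contourArea(c),cen(c),cast(w,cen(c),.12 if cv2.contourArea(c)<400 else .023))
for c in blobs(mask(w,'green'),400): print("green",cv2.contourArea(c),cast(w,cen(c),.023))
cv2.imwrite("pics/crop2.png",cv2.resize(w["frame"][220:350,210:380],None,fx=4.5,fy=4.5,interpolation=cv2.INTER_CUBIC)[:,:,::-1])
```

```text
399.040777510965
knob guess [0.54317724 0.03210611 0.13      ] gray [115 114  65  64  62  61 222  64  61  61  61  82 113]
red 8433.0 [ 97.87274201 272.1848492 ] [ 0.52959925 -0.23211511  0.023     ]
red 1870.0 [584.72522282 373.99117647] [0.6972804  0.34390766 0.023     ]
red 108.0 [228.36111111 333.34722222] [ 0.55890605 -0.06375113  0.12      ]
green 8666.0 [0.51287381 0.28085842 0.023     ]
```

View pics/crop2.png

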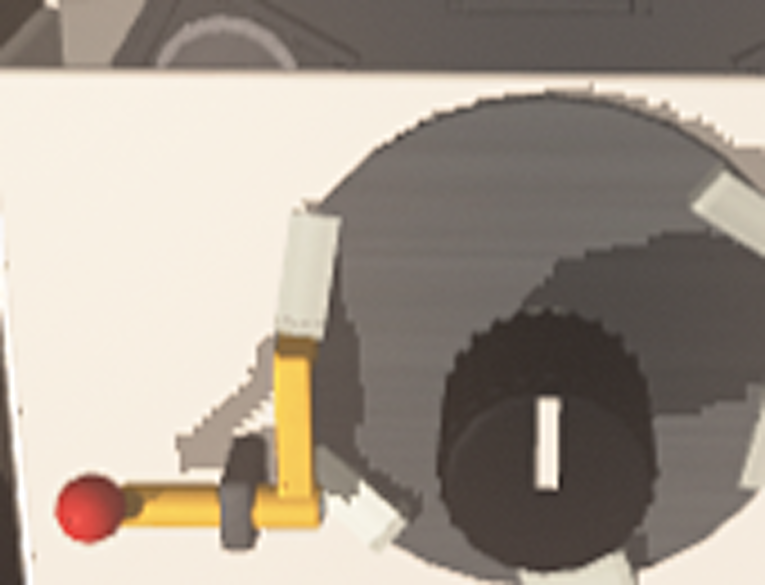

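Run:
```python
from h import *
ims=[]
C=np.array([.5495,.0325])
for yaw in (np.pi/2+.6,-np.pi/2+.6):
    env.reach([*C,.23],q(yaw)); env.hold(.3)
    w=eyes.grab_frame("wrist")
    g=cv2.GaussianBlur(cv2.cvtColor(w["frame"],cv2.COLOR_RGB2GRAY),(3,3),0)
    p0=proj(w,np.array([*C,.13])); print("pred",p0)
    m=cv2.inRange(g,0,70); roi=np.zeros_like(m); cv2.circle(roi,tuple(int(v) for v in p0),75,255,-1); m&=roi
    for c in blobs(m,800): print("dark",cv2.contourArea(c),cv2.boundingRect(c),cen(c))
    h=cv2.HoughCircles(g,cv2.HOUGH_GRADIENT,1.5,20,param1=60,param2=25,minRadius=25,maxRadius=48)
    if h is not None:
        for u,v,r in h[0][:12]:
            if np.hypot(u-p0[0],v-p0[1])<30: print("circ",u,v,r,cast(w,(u,v),.13))
    for c in blobs(mask(w,'red'),40):
        if cv2.contourArea(c)<3000: print("red",cv2.contourArea(c),cen(c),cast(w,cen(c),.12))
    x,y=int(p0[0]),int(p0[1]); ims.append(w["frame"][max(y-150,0):y+150,max(0,x-200):x+200][:300])
    print([max(0,x-200),max(y-150,0)], monitor.sense()["contact_force"])
ims=[cv2.copyMakeBorder(i,0,300-i.shape[0],0,400-i.shape[1],0) for i in ims]
cv2.imwrite("pics/pair.png",np.hstack(ims)[:,:,::-1])
```

```text
pred [327.24152318 244.18211436]
dark 6247.5 (272, 169, 102, 118) [328.37025477 225.1874083 ]
circ 324.75 242.25 33.7 [0.54743333 0.03267739 0.13      ]
red 1840.5 [217.70207371 413.84641855] [ 0.5599653  -0.13501408  0.12      ]
red 1322.5 [132.62885948 366.78122243] [ 0.48586428 -0.13279368  0.12      ]
red 184.5 [259.0298103  349.75609756] [ 0.55638862 -0.0666198   0.12      ]
[127, 94] [-0.69363176  0.39999696 -0.05679747]
pred [327.29729411 247.94833256]
dark 3765.5 (289, 205, 75, 77) [326.92811933 242.31908113]
circ 327.75 243.75 35.35 [0.55087682 0.02997411 0.13      ]
red 2689.5 [ 44.80033463 376.03445498] [0.6658501  0.24093304 0.12      ]
red 1288.5 [564.89859009  12.85357651] [ 0.51663566 -0.15453795  0.12      ]
red 290.5 [410.70854848 116.14687321] [ 0.553625   -0.06263846  0.12      ]
red 237.0 [  6.86919831 296.32208158] [0.71287697 0.19236602 0.12      ]
[127, 97] [ 0.35812814  0.25509794 -0.11936646]
```

View pics/pair.png

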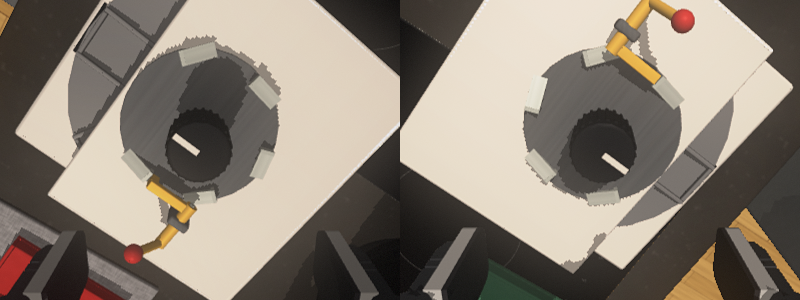

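Both views show the knob circle at about (198,148) in the left half and (601,147) in the right, line pointing front; their mean puts the axis at (0.549,0.0315).

```bash
cat >> h.py <<'E'
C=np.array([.5493,.0315]); YAW=-.0625
def W(x,y,z):
    c,s=np.cos(YAW),np.sin(YAW); return np.array([C[0]+c*x-s*y,C[1]+s*x+c*y,z])
def st(t=''):
    s=monitor.sense(); print(t,"t=%.1f"%s["clock"],"F",np.round(s["contact_force"],1),"Tz %.2f"%s["ft_torque"][2],"gap %.3f gf %.0f"%(s["finger_gap"],s["gripper_force"]),"j6 %.3f"%s["joints"][5]); return s
Q0=q(np.pi+YAW)
E
python3 - <<'E'
from h import *
env.reach(W(0,0,.2),Q0)
env.movel(W(0,0,.097),velocity=.1,guard=8); st("down")
env.close_gripper(20); env.hold(.3); st("closed20")
E
```

```text
down t=11.3 F [ 0.6  0.2 -0.4] Tz -0.04 gap 1.000 gf 0 j6 -1.664
closed20 t=12.1 F [-0.8  5.2  4.6] Tz -0.03 gap 0.486 gf 21 j6 -1.664
```

```bash
cat >> h.py <<'E'
def turn(deg,steps=4,rest=.3):
    """rotate j6 (positive = clockwise seen from above) in place"""
    j0=np.array(monitor.sense()["joints"])
    for k in range(1,steps+1):
        j=j0.copy(); j[5]+=np.radians(deg)*k/steps; env.set_joints(j)
        s=monitor.sense(); print("  Tz %.2f"%s["ft_torque"][2],end='')
    env.hold(rest); print()
E
python3 - <<'E'
from h import *
env.close_gripper(60); st("60N")
turn(63); st("turned")
env.release(); env.hold(.2); st("open")
env.movel(W(0,0,.2),velocity=.25)
env.reach(W(-.09,0,.22),Q0); env.hold(.2)
w=eyes.grab_frame("wrist"); save(w,"click1"); print(proj(w,W(-.09,0,.054)),proj(w,W(0,0,.13))); st()
E
```

```text
60N t=12.3 F [-1.3  6.1  5.2] Tz -0.12 gap 0.476 gf 60 j6 -1.664
  Tz -0.06  Tz -0.07  Tz -0.05  Tz -0.11
turned t=14.1 F [-7.6 -8.5  3.4] Tz -0.04 gap 0.476 gf 61 j6 -0.568
open t=14.8 F [-0.4 -0.3  0.1] Tz -0.04 gap 1.001 gf 0 j6 -0.565
[328.38404039 218.41262379] [328.64994518 372.51407116]
 t=16.6 F [0.6 0.1 0.2] Tz 0.01 gap 0.998 gf 0 j6 -1.682
```

View pics/click1.png

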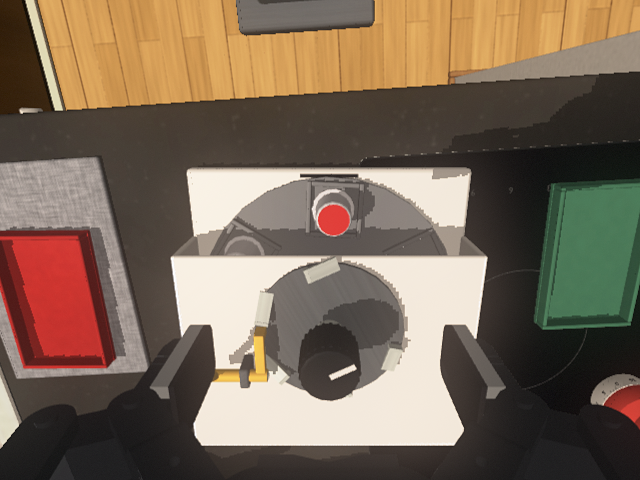

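Knob line points about 60° on, the pawl lies down, and a red-tagged capsule sits in the window at (334,219). A second capsule rim is visible at (245,245).

```bash
cat >> h.py <<'E'
def look_window():
    env.reach(W(-.09,0,.22),Q0); env.hold(.2); w=eyes.grab_frame("wrist")
    best=None
    for col in('red','green'):
        for c in blobs(mask(w,col),150):
            p=cast(w,cen(c),.054)
            if np.linalg.norm(p-W(-.09,0,.054))<.03: best=(col,p,cv2.contourArea(c))
    g=cv2.inRange(hsv(w),(0,0,140),(180,70,255))
    k=proj(w,W(0,0,.13)); roi=np.zeros_like(g); cv2.circle(roi,tuple(int(v) for v in k),28,255,-1)
    for c in blobs(g&roi,20)[:1]:
        v=cast(w,cen(c),.13)-W(0,0,.13); a=(np.pi+YAW)-np.arctan2(v[1],v[0]); print("knob deg %.1f"%(np.degrees(a)%360),"r %.3f"%np.linalg.norm(v[:2]))
    print("window",best); return best,w
def tray(col,x,y):
    env.reach([x+.06,y,.2],Q0); env.hold(.15); w=eyes.grab_frame("wrist")
    m=mask(w,col); m[300:]=0
    c=blobs(m,1500)[0]
    P=np.array([cast(w,p,.023)[:2] for p in cv2.convexHull(c)[:,0,:].astype(float)],np.float32)
    (cx,cy),(a,b),t=cv2.minAreaRect(P*1000); 
    t=np.radians(t if a>b else t+90); t=(t+np.pi/2)%np.pi-np.pi/2
    print(col,"tray",cx/1000,cy/1000,"size",a,b,"yaw",t); return np.array([cx,cy])/1000,t,w
def pick(p):
    env.movel([p[0],p[1],.1],velocity=.25); env.movel([p[0],p[1],.022],velocity=.1,guard=8); st("at capsule")
    env.close_gripper(40); env.hold(.2); st("gripped")
    env.movel([p[0],p[1],.1],velocity=.15); env.movel([p[0],p[1],.2],velocity=.3); env.hold(.1); return st("lifted")
def place(col,xy,slot):
    c,t,w=tray(col,*xy); s=st("over tray")
    if s["finger_gap"]<.25: print("LOST"); return c
    p=c+slot*np.array([np.cos(t),np.sin(t)]); Q=q(np.pi+t)
    env.reach([*p,.12],Q); env.movel([*p,.019],velocity=.12,guard=6); st("placing")
    env.release(); env.hold(.2); env.movel([*p,.2],velocity=.3); return c
E
python3 - <<'E'
from h import *
b,w=look_window()
s=pick(b[1])
if s["finger_gap"]>.25:
    place(b[0],(.532,-.230),-.033)
w=tray('red',.532,-.230)[2]; save(w,"red1")
E
```

```text
knob deg 86.5 r 0.010
window ('red', array([0.46056482, 0.04102538, 0.054     ]), 685.0)
at capsule t=18.7 F [0.4 0.2 0.3] Tz -0.03 gap 0.998 gf 0 j6 -1.674
gripped t=19.3 F [-2.5 -0.9  9.2] Tz -0.06 gap 0.545 gf 40 j6 -1.674
lifted t=20.6 F [-0.5 -0.2 -0.2] Tz -0.03 gap 0.326 gf 39 j6 -1.674
red tray 0.5364224853515625 -0.23340927124023436 size 84.42500305175781 139.10906982421875 yaw -0.05605887515589547
over tray t=21.9 F [ 0.2 -0.1 -0.4] Tz 0.00 gap 0.328 gf 39 j6 -2.063
placing t=23.2 F [-1.1  0.7 -0.5] Tz 0.02 gap 0.329 gf 46 j6 -2.157
red tray 0.5363399047851563 -0.23339453125 size 84.43972778320312 139.3749542236328 yaw -0.05574448898921158
```

View pics/red1.png

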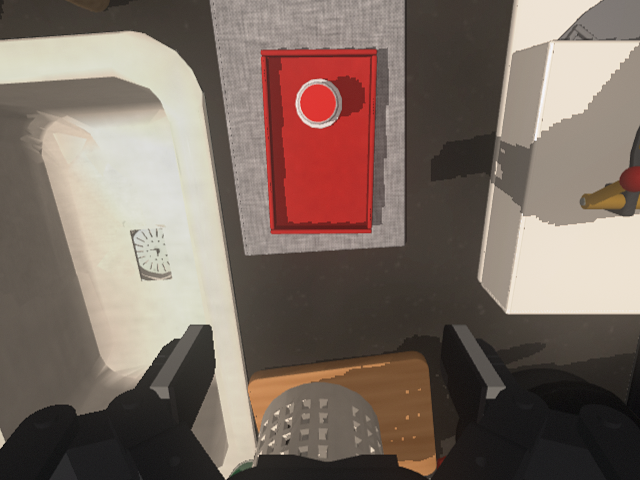

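The red capsule stands in the red tray at (319,103). The grip first caught on the nest walls, so I'll grasp 6 mm higher. Next is click 2.

```bash
python3 - <<'E'
t=open('h.py').read()
t=t.replace(",.022],velocity=.1,guard=8",",.028],velocity=.1,guard=8").replace("[*p,.019]","[*p,.025]")
t=t.replace("""v=cast(w,cen(c),.13)-W(0,0,.13); a""","""vx,vy,x0,y0=cv2.fitLine(c,cv2.DIST_L2,0,.01,.01).ravel(); v=cast(w,(x0+5*vx,y0+5*vy),.13)-cast(w,(x0-5*vx,y0-5*vy),.13); a""").replace("%360","%180")
t+='''
def click(deg=60):
    env.reach(W(0,0,.2),Q0); env.movel(W(0,0,.097),velocity=.12,guard=8)
    env.close_gripper(60); env.hold(.1); st("knob")
    turn(deg); s=st("turned"); env.release(); env.hold(.1); env.movel(W(0,0,.2),velocity=.3)
'''
open('h.py','w').write(t)
E
python3 - <<'E'
from h import *
click(); b,w=look_window(); save(w,"click2")
E
```

```text
knob t=27.9 F [-1.4  6.5  5. ] Tz -0.00 gap 0.478 gf 60 j6 -1.664
  Tz -0.05  Tz -0.02  Tz -0.00  Tz 0.02
turned t=29.7 F [-7.8 -8.4  3.8] Tz -0.04 gap 0.477 gf 62 j6 -0.620
knob deg 120.7 r 0.007
window ('green', array([0.46025965, 0.03821901, 0.054     ]), 684.5)
```

View pics/click2.png

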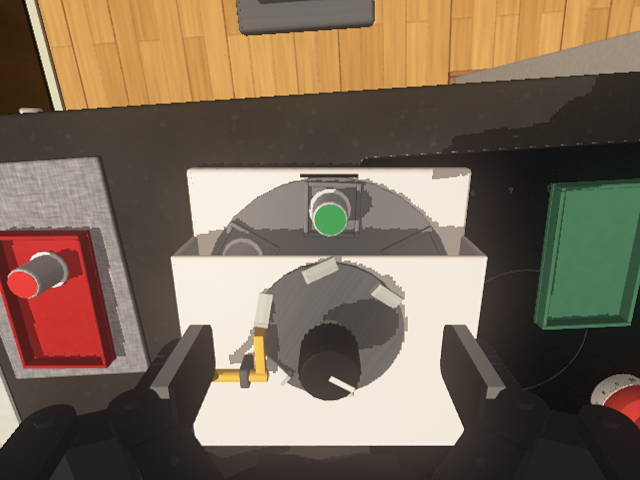

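Click 2: the knob line reads about 121°, the pawl is down, and a green-tagged capsule is in the window at (330,219).

Run:
```python
from h import *
b,w=look_window(); s=pick(b[1])
assert s["finger_gap"]>.25
place(b[0],(.517,.281),-.033)
w=tray('green',.517,.281)[2]; cv2.imwrite("pics/g1.png",cv2.resize(w["frame"],(320,240))[:,:,::-1])
```

```text
knob deg 120.5 r 0.007
window ('green', array([0.46029065, 0.03822899, 0.054     ]), 682.5)
at capsule t=34.0 F [0.4 0.9 0.8] Tz 0.04 gap 0.995 gf 0 j6 -1.680
gripped t=34.8 F [-1.5  0.1  6.4] Tz -0.05 gap 0.340 gf 41 j6 -1.680
lifted t=36.0 F [-0.5 -0.1 -1.2] Tz -0.00 gap 0.341 gf 39 j6 -1.680
green tray 0.5223172607421875 0.2791793212890625 size 85.14553833007812 140.17440795898438 yaw -0.010012287276207843
over tray t=37.2 F [ 0.1 -0.6 -0.7] Tz 0.02 gap 0.339 gf 39 j6 -1.238
placing t=38.7 F [ 0.1  0.1 -0.6] Tz 0.02 gap 0.345 gf 39 j6 -1.250
green tray 0.5223114013671875 0.27915133666992187 size 85.17648315429688 140.1449737548828 yaw -0.009214404213619076
```

View pics/g1.png

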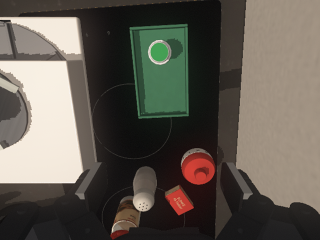

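The green capsule stands in the green tray at (159,52). On to click 3.

Run:
```python
from h import *
click(60); b,w=look_window(); save(w,"click3")
if b:
    n={'red':(.5363,-.2334),'green':(.5223,.2792)}[b[0]]
    s=pick(b[1])
    if s["finger_gap"]>.25: place(b[0],n,.033); w=tray(b[0],*n)[2]
    print([ (cen(c).round(),cast(w,cen(c),.045).round(3)) for c in blobs(mask(w,b[0]),200)][:4])
    save(w,"tray3")
```

```text
knob t=43.5 F [-1.3  6.2  5.9] Tz -0.01 gap 0.474 gf 60 j6 -1.664
  Tz -0.03  Tz -0.03  Tz -0.05  Tz -0.04
turned t=45.2 F [-7.4 -8.9  2.8] Tz -0.00 gap 0.476 gf 62 j6 -0.620
knob deg 1.6 r 0.008
window ('green', array([0.46017661, 0.03778841, 0.054     ]), 687.5)
at capsule t=49.0 F [ 0.8 -0.1 -0. ] Tz 0.00 gap 0.998 gf 0 j6 -1.681
gripped t=49.8 F [-2.1  0.4  6.5] Tz 0.01 gap 0.342 gf 41 j6 -1.681
lifted t=51.0 F [ 1.   0.1 -0.3] Tz 0.06 gap 0.339 gf 39 j6 -1.681
green tray 0.5223878784179687 0.2791698913574219 size 85.1199951171875 140.02197265625 yaw -0.009160475201545282
over tray t=52.3 F [-0.7  0.4 -0.6] Tz -0.05 gap 0.339 gf 39 j6 -1.243
placing t=53.6 F [-0.3 -0.4 -0.3] Tz 0.03 gap 0.339 gf 39 j6 -1.285
green tray 0.5223806762695312 0.2791753845214844 size 85.12030029296875 140.003173828125 yaw -0.009357815438320927
[(array([324., 133.]), array([0.514, 0.28 , 0.045]))]
```

View pics/click3.png

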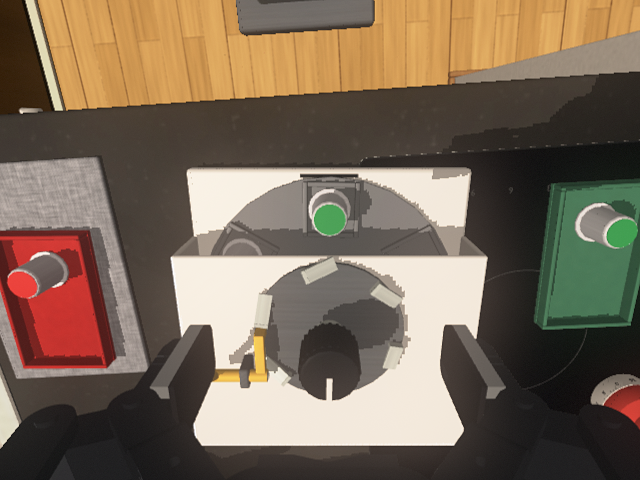

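Click 3: the line points straight to the rear (about 181°), and the green-tagged capsule at (330,219) has been picked and placed. One more capsule rim shows at (243,245).

Run:
```python
from h import *
click(60); b,w=look_window(); a=w["frame"]
if b:
    n={'red':(.5363,-.2334),'green':(.5223,.2792)}[b[0]]
    s=pick(b[1])
    if s["finger_gap"]>.25: place(b[0],n,.033); w=tray(b[0],*n)[2]
cv2.imwrite("pics/click4.png",cv2.resize(np.hstack([a,w["frame"]]),(800,300))[:,:,::-1])
```

```text
knob t=58.2 F [-0.9  5.   5.8] Tz 0.00 gap 0.480 gf 60 j6 -1.664
  Tz -0.03  Tz -0.03  Tz 0.02  Tz -0.03
turned t=59.9 F [-8.3 -8.   2.6] Tz -0.05 gap 0.479 gf 62 j6 -0.620
knob deg 61.1 r 0.007
window ('red', array([0.45972353, 0.03775114, 0.054     ]), 685.5)
at capsule t=63.8 F [ 0.6  0.1 -0.8] Tz -0.00 gap 1.001 gf 0 j6 -1.681
gripped t=64.5 F [-2.1 -0.3  6.1] Tz 0.00 gap 0.341 gf 42 j6 -1.681
lifted t=65.7 F [-0.3  0.4 -1. ] Tz -0.00 gap 0.336 gf 39 j6 -1.681
red tray 0.53641357421875 -0.2334180908203125 size 84.43174743652344 139.22848510742188 yaw -0.056108942584389254
over tray t=67.1 F [0.6 1.3 0.8] Tz 0.01 gap 0.343 gf 39 j6 -2.064
placing t=68.5 F [-0.3  0.3 -1. ] Tz 0.01 gap 0.336 gf 40 j6 -2.096
red tray 0.5363240966796875 -0.2334083251953125 size 84.43255615234375 139.40682983398438 yaw -0.05596007187945329
```

View pics/click4.png

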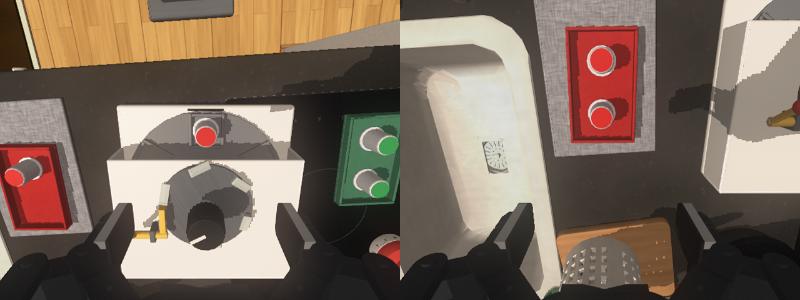

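Click 4: the line reads about 241°, the window's red capsule is now at (600,115) in the right half, and both trays hold two standing capsules. Next I tip the pawl.

Run:
```python
from h import *
env.reach(W(-.035,-.094,.2),Q0); env.close_gripper(20)
print(env.movel(W(-.035,-.094,.111),velocity=.15,guard=6)); st("down")
print(env.movel(W(.044,-.094,.111),velocity=.06,guard=12)); env.hold(.3); st("pushed")
env.movel(W(.044,-.094,.2),velocity=.2); env.release()
env.reach(W(-.09,0,.24),Q0); env.hold(.2); w=eyes.grab_frame("wrist"); save(w,"pawlup")
print("up",proj(w,W(.063,-.092,.111)),"down",proj(w,W(.012,-.092,.12)))
for c in blobs(mask(w,'red'),40): print(cv2.contourArea(c),cen(c))
```

```text
False
down t=72.8 F [-0.6  0.1 -0. ] Tz 0.03 gap 0.005 gf 0 j6 -1.855
False
pushed t=74.5 F [-6.1  0.7  1.9] Tz 0.06 gap 0.000 gf 3 j6 -1.817
up [219.12061939 406.71483712] down [210.30432227 361.161131  ]
11057.0 [ 61.48058545 288.79314763]
1592.0 [619.4555067  394.27554439]
175.5 [217.11775878 411.25451092]
```

View pics/pawlup.png

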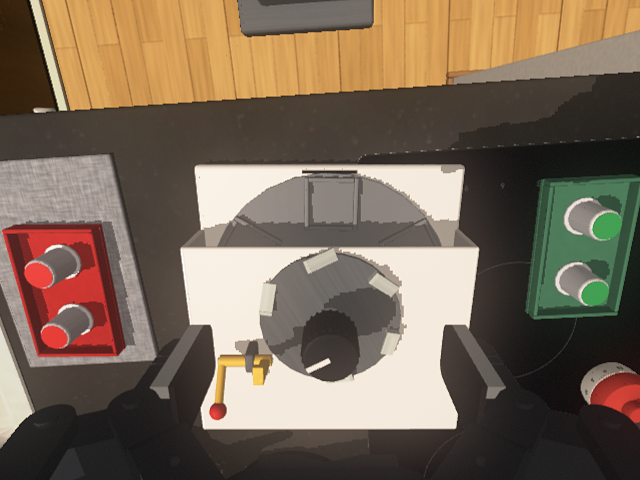

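The pawl lies up and back, ball at (217,411) as predicted. Now I turn the knob home.

Run:
```python
from h import *
env.reach(W(0,0,.2),Q0); j=np.array(monitor.sense()["joints"]); j[5]+=np.radians(243); env.set_joints(j)
env.movel(W(0,0,.097),velocity=.12,guard=8); st("down")
env.close_gripper(60); env.hold(.1); st("knob")
turn(-242,8); st("turned"); env.release(); env.hold(.1); env.movel(W(0,0,.2),velocity=.3)
b,w=look_window(); save(w,"home"); print("ball",[cen(c) for c in blobs(mask(w,'red'),40) if cv2.contourArea(c)<400],proj(w,W(.063,-.092,.111)))
```

```text
down t=81.9 F [ 0.2 -0.4  0.2] Tz 0.03 gap 0.997 gf 0 j6 2.577
knob t=82.4 F [-8.9 -2.6  8.9] Tz 0.04 gap 0.477 gf 60 j6 2.577
  Tz 0.04  Tz 0.04  Tz 0.00  Tz 0.05  Tz 0.02  Tz 0.03  Tz 0.05  Tz 0.13
turned t=87.3 F [-12.8   7.7   8.1] Tz 0.07 gap 0.473 gf 62 j6 -1.646
knob deg 179.4 r 0.008
window None
ball [array([209.5302682 , 429.99157088])] [211.7098016  425.15402193]
```

View pics/home.png

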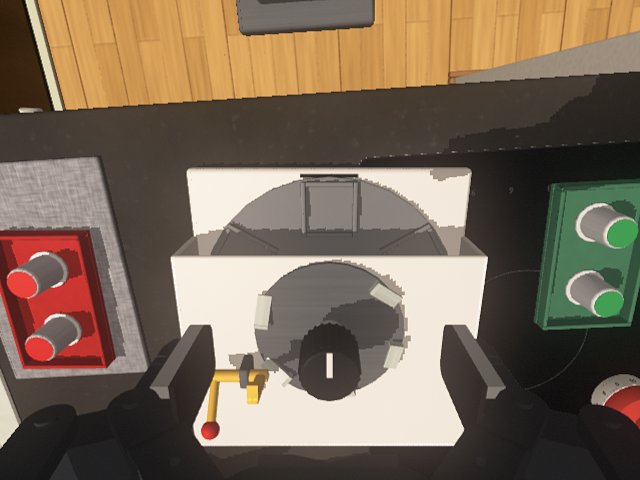

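The knob's line points front (home), the pawl is still up, and all four capsules stand in their trays. Next I drop the pawl.

Run:
```python
from h import *
env.close_gripper(20); env.movel(W(-.02,-.094,.22),velocity=.3)
env.movel(W(.1,-.094,.22),velocity=.3); print(env.movel(W(.1,-.094,.105),velocity=.15,guard=6)); st("down")
print(env.movel(W(.036,-.094,.105),velocity=.06,guard=12)); env.hold(.3); st("pushed")
env.movel(W(.05,-.094,.105),velocity=.1); env.movel(W(.05,-.094,.22),velocity=.25); env.release()
b,w=look_window(); save(w,"end"); print("ball",[cen(c) for c in blobs(mask(w,'red'),40) if cv2.contourArea(c)<400],proj(w,W(.012,-.092,.12)))
```

```text
False
down t=91.9 F [-0.4  0.4  0.9] Tz 0.02 gap -0.001 gf 0 j6 -1.795
True
pushed t=92.7 F [ 5.2 -1.9  4. ] Tz -0.06 gap -0.003 gf 3 j6 -1.804
knob deg 0.6 r 0.008
window None
ball [] [202.76274227 377.09032566]
```

View pics/end.png

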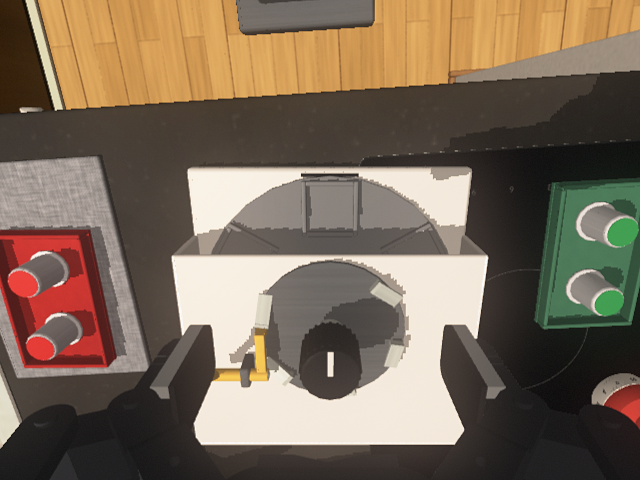

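The pawl lies on the wheel as at the start, the knob line points front, and both trays hold their two capsules. The arm is clear, so I'm handing in.

```bash
python3 -c "
from h import *
st(); print(job.hand_in())"
```

```text
t=95.5 F [-0.2  0.1 -0.1] Tz 0.05 gap 0.999 gf 0 j6 -1.683
the job is handed in; nothing more can be done
None
```

I handed the job in at about 95 s: all four capsules are in the trays matching their tags, the knob is home and the pawl is down on the ratchet; the hand-in reported no verdict.

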